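# Set a train's route on the track-diagram panel

## Task

Set the route for a passenger train on the model railway's track-diagram panel by pressing three of its buttons with a fingertip, each lightly until it is in, in the order the train will run: first the left-hand line end nearer the robot, then the track tile in the middle that has a long platform bar on both sides of its line, then the right-hand line end farther from the robot (left and right as the robot sees them). A pressed button stays in; leave the other buttons out, and pick up or shift nothing: panel, tiles and everything lying on and around it stay where they are.

Things in the scene. Friction and masses are not known exactly. Their poses are not given: they have to be found in the camera images.
- panel: track-diagram control panel: grey desk unit, 245 (x) by 412 (y) by 55 mm high, 2.6 kg, loose on the table, front edge to the robot within 0.26 rad. Origin on its underside, 100 mm behind its front edge, midway across; x away from the robot, y to its left, z up. Two black lines at each side fan out to three white tiles in the middle; seven buttons, over 55 mm apart, one per line end and tile
- left_near_top (a point): centre of the top of the black mushroom button (cap 23 mm across) at the line end on the robot's left (+y) and nearer the robot (panel frame x = -45, y = +155) mm; moves with the cap; stands 19 mm above the panel (74 above the table) when out, 12 mm when in
- left_near (a joint): that button's travel: starts at 0 = fully out; slides straight down at about 3 N to 0.007 m = home and stays where it is left; counts as in from 0.005 m. Pushed on, an overtravel spring gives 5 mm more at 5 to 12 N, then it is rigid; over 20 N harms it
- left_far_top (a point): centre of the top of the black mushroom button (cap 23 mm across) at the line end on the robot's left and farther from the robot (x = +45, y = +155) mm; moves with the cap; stands 19 mm above the panel (74 above the table) when out, 12 mm when in
- left_far (a joint): that button's travel: starts at 0 = fully out; slides straight down at about 3 N to 0.007 m = home and stays where it is left; counts as in from 0.005 m. Pushed on, an overtravel spring gives 5 mm more at 5 to 12 N, then it is rigid; over 20 N harms it
- right_near_top (a point): centre of the top of the black mushroom button (cap 23 mm across) at the line end on the robot's right (-y) and nearer the robot (x = -45, y = -155) mm; moves with the cap; stands 19 mm above the panel (74 above the table) when out, 12 mm when in
- right_near (a joint): that button's travel: starts at 0 = fully out; slides straight down at about 3 N to 0.007 m = home and stays where it is left; counts as in from 0.005 m. Pushed on, an overtravel spring gives 5 mm more at 5 to 12 N, then it is rigid; over 20 N harms it
- right_far_top (a point): centre of the top of the black mushroom button (cap 23 mm across) at the line end on the robot's right and farther from the robot (x = +45, y = -155) mm; moves with the cap; stands 19 mm above the panel (74 above the table) when out, 12 mm when in
- right_far (a joint): that button's travel: starts at 0 = fully out; slides straight down at about 3 N to 0.007 m = home and stays where it is left; counts as in from 0.005 m. Pushed on, an overtravel spring gives 5 mm more at 5 to 12 N, then it is rigid; over 20 N harms it
- platform_tile: white plug-in track tile with one long low bar (88 x 8 x 3 mm, the platforms) on EACH side of its track line: 54 mm (x) by 100 mm (y) by 10 mm, loose in its pocket in the middle of the panel, its top flush with the panel; the three tiles lie at panel x = -58, 0, +58 mm, y = 0, in any order. Origin under its centre, axes as the panel's
- platform_btn_top (a point): centre of the top of the black mushroom button (cap 23 mm across) in the middle of the platform tile; moves with the cap; stands 19 mm above the panel (74 above the table) when out, 12 mm when in
- platform_btn (a joint): that button's travel: starts at 0 = fully out; slides straight down at about 3 N to 0.007 m = home and stays where it is left; counts as in from 0.005 m. Pushed on, an overtravel spring gives 5 mm more at 5 to 12 N, then it is rigid; over 20 N harms it
- loading_tile: white plug-in track tile with one short bar (20 x 11 x 3 mm, the loading ramp) on one side of its track line: 54 mm (x) by 100 mm (y) by 10 mm, loose in its pocket in the middle of the panel, its top flush with the panel; the three tiles lie at panel x = -58, 0, +58 mm, y = 0, in any order. Origin under its centre, axes as the panel's
- loading_btn_top (a point): centre of the top of the black mushroom button (cap 23 mm across) in the middle of the loading tile; moves with the cap; stands 19 mm above the panel (74 above the table) when out, 12 mm when in
- loading_btn (a joint): that button's travel: starts at 0 = fully out; slides straight down at about 3 N to 0.007 m = home and stays where it is left; counts as in from 0.005 m. Pushed on, an overtravel spring gives 5 mm more at 5 to 12 N, then it is rigid; over 20 N harms it
- plain_tile: white plug-in track tile with nothing beside its track line: 54 mm (x) by 100 mm (y) by 10 mm, loose in its pocket in the middle of the panel, its top flush with the panel; the three tiles lie at panel x = -58, 0, +58 mm, y = 0, in any order. Origin under its centre, axes as the panel's
- plain_btn_top (a point): centre of the top of the black mushroom button (cap 23 mm across) in the middle of the plain tile; moves with the cap; stands 19 mm above the panel (74 above the table) when out, 12 mm when in
- plain_btn (a joint): that button's travel: starts at 0 = fully out; slides straight down at about 3 N to 0.007 m = home and stays where it is left; counts as in from 0.005 m. Pushed on, an overtravel spring gives 5 mm more at 5 to 12 N, then it is rigid; over 20 N harms it
- wagon: small brown goods wagon, 117 mm long (its y), 31 mm wide, 45 mm high, standing on the panel's rear ledge (left half); origin at the foot of its middle; a bystander
- driver: screwdriver 150 mm long with a red handle 16 mm thick, lying sideways on the panel's rear ledge (right half); origin at its underside near the middle; a bystander
- tin: low round solder tin, 31 mm across, 14 mm high, on the panel between the two left-hand buttons, its wall about 30 mm from their centres; origin at the foot of its axis; a bystander
- glue: white glue bottle, 36 mm across, 108 mm high, on the table left of the panel; origin at the foot of its axis; a bystander
- tape: green tape dispenser, 77 x 24 x 62 mm, on the table left of the panel; origin at the foot of its middle; a bystander
- loco: locomotive chassis, 158 x 30 x 43 mm, in the groove of a yellow foam cradle right of the panel; origin at the foot of its middle; a bystander
Things that resemble listed ones, but are neither listed nor needed, are in the scene too. Leave any blue look-alike of the platform_tile alone.

How it is judged:
By the outcome, as a careful person would: the job done as asked, in the order asked, and still so for the second after the job is handed in, with the robot touching nothing.
It also fails if it takes over 38 s, if anything falls off the work surface, if the arm or the gripper's body presses on something with over 40 N, if the wrist force passes 120 N, or if a joint passes its speed limit or range.

## Robot

A 7-joint arm with a two-finger parallel gripper is mounted at the origin on the work surface. World frame = base frame: x ahead of the robot, y to its left, z up, the work surface at z = 0. Lengths are in m, angles in rad, forces in N, time in s.
With the tool pointing down it reaches from about 0.425 to 0.825 m from the base axis. Payload 3.6 kg.
Tool frame: the origin (TCP) lies midway between the tips of the shut fingers; the grasp point (between the pads) lies 19 mm behind it (ctrl.hold_point_z is the distance from the TCP to the grasp point, in m); z points along the fingers, y is the line along which they close (so a half turn about z gives the same grasp; the last joint's range is limited). The gripper opens to 93 mm and grips with 3 to 60 N. Pads are 15 mm wide; open, the fingers measure 128 mm over their backs; the gripper's body (75 mm by 188 mm) begins 65 mm behind the grasp point.
Start: joints at [1.242, 0.615, -0.013, 1.423, 0.008, 1.103, -0.04], TCP at [0.194, -0.62, 0.219] pointing down, gripper open.
Joint ranges: [-3.12, 3.12], [-0.3, 2.06], [-1.34, 1.32], [0.26, 2.42], [-1.36, 4.5], [0.01, 1.98], [-2.84, 2.84]. Speed limits (rad/s): [2.79, 2.79, 3.14, 3.14, 3.14, 3.14, 3.14].

## Interface

Orientations are given as a unit quaternion [w, x, y, z].
In Python, from plant import ctrl, claw, imaging, order gives the robot as it stands. The module is installed in compiled form; this text tells all that it offers. Calls block until the motion is done:
- ctrl.movep(position, orientation): joint-space move of the TCP to a pose.
- ctrl.move_linear(position, ori=None, speed=0.15): straight line of the TCP; ori=None keeps the orientation; speed is the mean speed in m/s.
- ctrl.move_j(angles): joint-space move.
- claw.set_gripper(opening, squeeze=None): finger opening in m; squeeze is the grip in N (None keeps the last); returns when the fingers have stopped.
- ctrl.hold(seconds).
- ctrl.ik(position, orientation): joint angles nearest the present ones, or None.
- ctrl.get_state(): the state.
- imaging.capture(name): name is "scene" or "top" or "wrist"; returns (picture, depth): 420x560x3 uint8, blue, green, red; 420x560 float32, m along the optical axis (not along the pixel's ray), 0 where there is no reading.
- imaging.get_calibration(name): a dict with "intrinsics" (3x3 intrinsics, pixels), "world_from_camera" (4x4, takes a point from camera to world coordinates); the wrist camera has in their place "hand_eye" (4x4, takes a point from camera to tool coordinates, whose origin is the TCP and whose axes are the flange's). Camera axes: x right, y up, looking along -z (the intrinsics and any distortion apply to the point x, -y, -z); pixel columns grow to the right and rows downward; lengths in m; the calibration is good to about 2 mm. A picture is of the moment at which its call begins: read the wrist's pose just before it. get_calibration takes no time and is no camera call.
A pose or a line that the arm cannot do raises ctrl.PlanningError and nothing moves.
- order.finish_job(): hands the job in; it is judged then, once.
The state is a dict: "time_s": time; "qpos": joint angles; "qvel": joint speeds; "joint_torque": joint torques, N m; "position": TCP position; "tcp_rot": TCP orientation; "contact_force": force on the tool from outside, world axes, zero at the start; "wrist_torque": the same for the moment, N m; "opening": finger opening in m; "grasp_force": force on a finger pad.
Only numpy, scipy, OpenCV 4.12 (cv2) and the standard library are available. Lean on these libraries where they do the work, as an engineer would, in place of code of your own. Each camera call takes 0.05 s, during which the arm holds its last target. There are 200 camera calls.

## Working session

There is one attempt and no reset: what is moved stays moved. The work goes in short steps, each a Python script; the robot and the scene stay as the last script left them, time stands still between calls to the robot, and variables do not carry over. Pictures are saved under pics/ and viewed, at most 10 in all, crops included, and the job is handed in when it is done.

```bash
mkdir -p pics; python3 - <<'E'
from plant import ctrl, claw, imaging, order
import cv2, numpy as np
np.set_printoptions(precision=4,suppress=True)
for n in ("top","scene"):
    im,d=imaging.capture(n); cv2.imwrite(f"pics/{n}.png",im); np.savez(f"{n}.npz",im=im,d=d)
    print(imaging.get_calibration(n))
print(imaging.get_calibration("wrist")); s=ctrl.get_state(); print(s)
E
```

```text
{'intrinsics': array([[528.2949,   0.    , 276.0045],
       [  0.    , 528.2949, 216.4112],
       [  0.    ,   0.    ,   1.    ]]), 'world_from_camera': array([[-0.0076,  0.9758, -0.2187,  0.1963],
       [-1.    , -0.008 , -0.0007, -0.0208],
       [-0.0024,  0.2186,  0.9758,  1.4838],
       [ 0.    ,  0.    ,  0.    ,  1.    ]])}
{'intrinsics': array([[432.6399,   0.    , 279.9309],
       [  0.    , 432.6399, 209.8563],
       [  0.    ,   0.    ,   1.    ]]), 'world_from_camera': array([[ 0.5121, -0.6392,  0.5737,  1.2209],
       [ 0.8589,  0.3848, -0.338 , -0.4329],
       [-0.0047,  0.6659,  0.7461,  0.9874],
       [ 0.    ,  0.    ,  0.    ,  1.    ]])}
{'intrinsics': array([[319.0035,   0.    , 274.1313],
       [  0.    , 319.0035, 212.074 ],
       [  0.    ,   0.    ,   1.    ]]), 'hand_eye': array([[ 0.0006,  0.956 ,  0.2934,  0.0827],
       [ 1.    , -0.0005, -0.0006, -0.0003],
       [-0.0004,  0.2934, -0.956 , -0.1654],
       [ 0.    ,  0.    ,  0.    ,  1.    ]])}
{'time_s': 0.1, 'qpos': array([ 1.2415,  0.6158, -0.0126,  1.4247,  0.0081,  1.1034, -0.0404]), 'qvel': array([ 0.0002, -0.0035, -0.    , -0.0026,  0.0003, -0.0015,  0.0001]), 'joint_torque': array([  0.0007, -46.0043,   0.2093, -16.6245,  -0.0613,   0.0169,
         0.0001]), 'position': array([ 0.1936, -0.6198,  0.2176]), 'tcp_rot': array([-0.0011,  0.9886,  0.1508, -0.0002]), 'contact_force': array([-1.2353, -0.272 , -0.3566]), 'wrist_torque': array([ 0.0357,  0.0075, -0.0073]), 'grasp_force': 0.0, 'opening': 0.09287413582691384}
```

View pics/top.png

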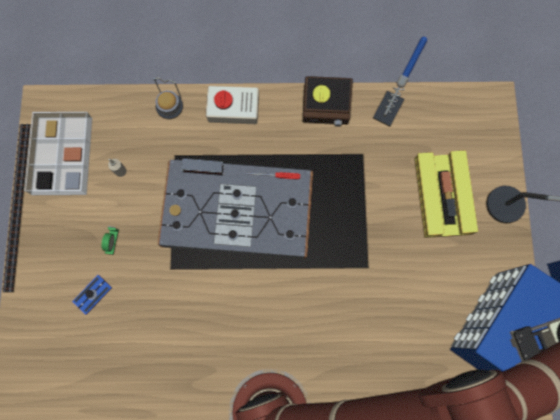

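View pics/scene.png

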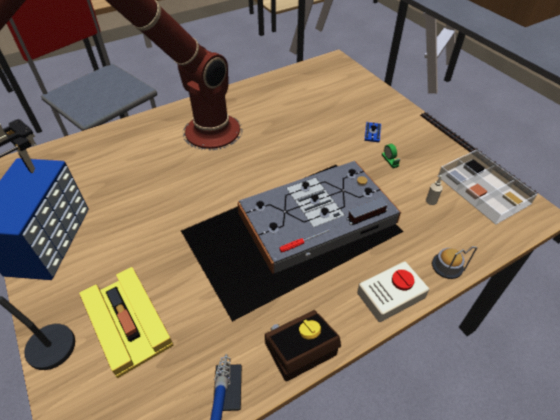

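```bash
cat > h.py <<'E'
import numpy as np
from plant import imaging
def pts(n,d,W=None):
    c=imaging.get_calibration(n); K=c["intrinsics"]; W=c["world_from_camera"] if W is None else W
    v,u=np.mgrid[:d.shape[0],:d.shape[1]]
    P=np.stack([(u-K[0,2])/K[0,0]*d,-(v-K[1,2])/K[1,1]*d,-d],-1)
    return P@W[:3,:3].T+W[:3,3]
E
python3 - <<'E'
from h import *
import cv2
np.set_printoptions(precision=4,suppress=True)
z=np.load("top.npz"); im,d=z["im"],z["d"]; P=pts("top",d)
for u,v in [(180,193),(177,225),(237,194),(235,213),(232,234),(292,202),(290,234),(205,225),(200,167),(289,176),(175,211),(116,166),(110,240),(500,290),(480,330)]:
    print(u,v,P[v,u])
b=P[265:380,455:560]; k=(b[...,1]>-.62)&(d[265:380,455:560]>0); print("cab",np.percentile(b[k][:,2],[50,90,99]))
s=np.load("scene.npz"); Q=pts("scene",s["d"])[160:280,0:90].reshape(-1,3); print("cab scene",np.percentile(Q,[2,50,98],axis=0))
a=cv2.resize(im[150:265,150:325],None,fx=4.5,fy=4.5,interpolation=cv2.INTER_CUBIC); cv2.imwrite("pics/topcrop.png",a[:, :790])
E
```

```text
180 193 [0.58   0.2444 0.0766]
177 225 [0.4908 0.2506 0.0722]
237 194 [0.577  0.0875 0.0722]
235 213 [0.5238 0.0928 0.0692]
232 234 [0.4642 0.1    0.0743]
292 202 [ 0.5518 -0.0641  0.0766]
290 234 [ 0.4628 -0.0574  0.075 ]
205 225 [0.4936 0.1764 0.0558]
200 167 [0.6474 0.1877 0.0986]
289 176 [ 0.6267 -0.0569  0.0753]
175 211 [0.5306 0.2578 0.0703]
116 166 [0.6624 0.4285 0.0677]
110 240 [0.4527 0.4345 0.0614]
500 290 [ 0.3033 -0.5889  0.1284]
480 330 [ 0.204  -0.5183  0.1567]
cab [0.197  0.6778 0.7337]
cab scene [[-0.083  -0.7173 -0.0021]
 [ 0.2757 -0.5892  0.1221]
 [ 0.3727 -0.4627  0.2033]]
```

View pics/topcrop.png

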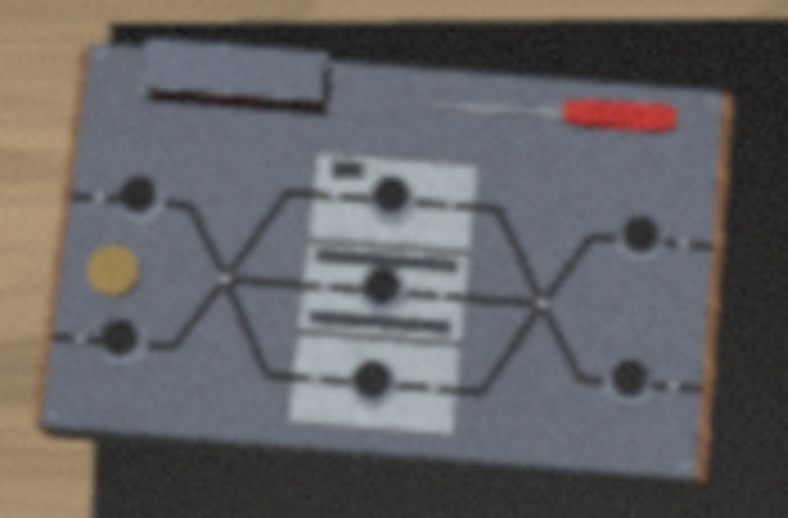

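The three candidate tiles in the top view are far (237,194), with one short bar (loading tile), middle (235,213), with long bars on both sides of the line, and near (232,234), with no bars (plain tile). The middle one is the platform tile, and the blue look-alike on the table at (92,294) stays alone. The targets are left near (177,225), middle (235,213) and right far (292,202). Next I lift clear of the cabinet, shut the fingers and measure with the wrist camera from two places.

```bash
cat >> h.py <<'E'
from scipy.spatial.transform import Rotation as R
def wristpose(s):
    T=np.eye(4); q=s["tcp_rot"]; T[:3,:3]=R.from_quat([q[1],q[2],q[3],q[0]]).as_matrix(); T[:3,3]=s["position"]
    return T@imaging.get_calibration("wrist")["hand_eye"]
E
python3 - <<'E'
from h import *
from plant import ctrl, claw
import cv2
np.set_printoptions(precision=4,suppress=True)
s=ctrl.get_state(); p=s["position"]
ctrl.move_linear([p[0],p[1],0.40],speed=.2)
ctrl.move_linear([p[0]*.78,p[1]*.78,0.40],speed=.2)
claw.set_gripper(0.0,10)
for i,q in enumerate([(0.47,0.06,0.32),(0.47,0.13,0.28)]):
    ctrl.movep(list(q),[0,1,0,0]); ctrl.hold(.2)
    s=ctrl.get_state(); im,d=imaging.capture("wrist")
    np.savez(f"w{i}.npz",im=im,d=d,W=wristpose(s)); print(s["time_s"],s["position"],s["tcp_rot"],s["contact_force"],s["opening"])
    cv2.imwrite(f"pics/w{i}.png",im)
E
```

```text
5.9417 [0.4701 0.0594 0.32  ] [ 0.0001  1.     -0.0006 -0.    ] [-0.7689 -0.0419 -0.665 ] 0.00034081212765729025
6.6083 [0.4707 0.1288 0.2804] [ 0.0003  1.     -0.0014  0.0006] [ 0.6327 -0.5357  0.0484] 0.00035838090964051005
```

View pics/w0.png

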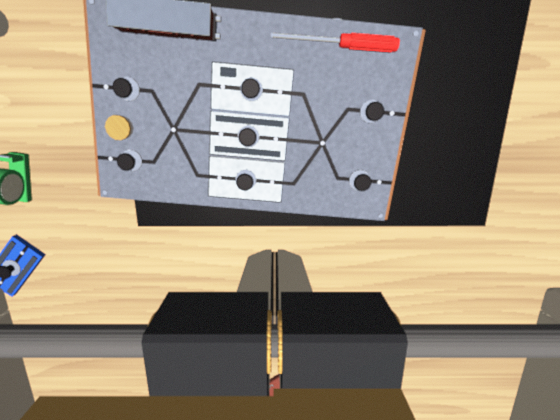

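View pics/w1.png

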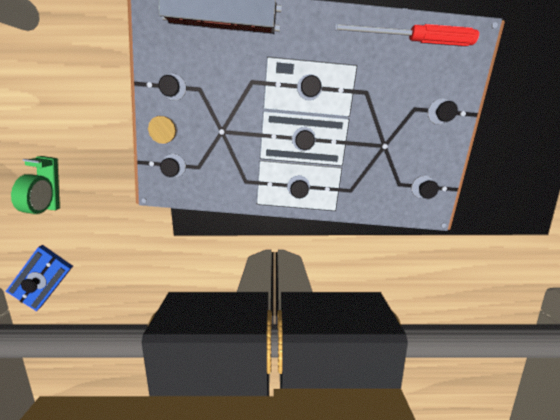

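Both wrist views show the long-bar tile in the middle (buttons at (247,137) and (305,140)). Left near is at (126,162) and (170,167), right far at (374,111) and (446,112). Next I measure all seven caps in both views and fit the panel pose.

```bash
python3 - <<'E'
from h import *
import cv2
np.set_printoptions(precision=4,suppress=True)
px=[[(126,162),(122,88),(362,182),(374,111),(245,181),(247,137),(251,88)],[(170,167),(169,86),(428,188),(446,112),(299,188),(305,140),(311,86)]]
M=np.array([(-45,155),(45,155),(-45,-155),(45,-155),(-58,0),(0,0),(58,0)])/1e3
K=imaging.get_calibration("wrist")["intrinsics"]; C=[];O=[];D=[]
for i in (0,1):
    z=np.load(f"w{i}.npz"); im,d,W=z["im"],z["d"],z["W"]; P=pts("wrist",d,W)
    dark=im.max(2)<60; o=[];dd=[];c=[]
    for u,v in px[i]:
        m=np.zeros(dark.shape,bool); m[v-13:v+14,u-13:u+14]=1
        m&=dark&(P[...,2]>.067)&(P[...,2]<.085)
        n,l,st,ce=cv2.connectedComponentsWithStats(m.astype(np.uint8)); k=1+st[1:,4].argmax(); m=l==k
        uu,vv=ce[k]; q=np.median(P[m],0); c.append(np.r_[(P[m].min(0)+P[m].max(0))[:2]/2,q[2],st[k,2:5]])
        r=W[:3,:3]@[(uu-K[0,2])/K[0,0],-(vv-K[1,2])/K[1,1],-1]; dd.append(r/np.linalg.norm(r)); o.append(W[:3,3])
    C.append(c);O.append(o);D.append(dd); print(np.array(c))
T=[]
for j in range(7):
    A=0;b=0
    for i in (0,1):
        Q=np.eye(3)-np.outer(D[i][j],D[i][j]); A=A+Q; b=b+Q@O[i][j]
    T.append(np.linalg.solve(A,b))
T=np.array(T); print("tri",T)
for X in (np.array(C[0])[:,:2],np.array(C[1])[:,:2],T[:,:2]):
    H=M@np.eye(2); mx=X.mean(0); mm=M.mean(0); S=(M-mm).T@(X-mx); th=np.arctan2(S[0,1]-S[1,0],S[0,0]+S[1,1])
    Rm=np.array([[np.cos(th),-np.sin(th)],[np.sin(th),np.cos(th)]]); t=mx-Rm@mm; F=M@Rm.T+t
    print("th",th,"t",t,"res mm",(X-F)*1e3,"\nfit",F[[0,5,3]])
E
```

```text
Traceback (most recent call last):
ValueError: attempt to get argmax of an empty sequence
```

```bash
cat > m.py <<'E'
from h import *
import cv2
np.set_printoptions(precision=4,suppress=True)
px=[[(126,162),(122,88),(362,182),(374,111),(245,181),(247,137),(251,88)],[(170,167),(169,86),(428,188),(446,112),(299,188),(305,140),(311,86)]]
M=np.array([(-45,155),(45,155),(-45,-155),(45,-155),(-58,0),(0,0),(58,0)])/1e3
K=imaging.get_calibration("wrist")["intrinsics"]; C=[];O=[];D=[]
for i in (0,1):
    z=np.load(f"w{i}.npz"); im,d,W=z["im"],z["d"],z["W"]; P=pts("wrist",d,W)
    o=[];dd=[];c=[]
    for u,v in px[i]:
        w=(slice(v-13,v+14),slice(u-13,u+14)); m=np.zeros(d.shape,bool); m[w]=im[w].max(2)<60
        m=cv2.morphologyEx(m.astype(np.uint8),cv2.MORPH_OPEN,np.ones((7,7)))
        n,l,st,ce=cv2.connectedComponentsWithStats(m); k=1+st[1:,4].argmax(); m=(l==k)
        uu,vv=ce[k]; g=m&(d>0); q=np.median(P[g],0); c.append(np.r_[q,st[k,2:5],g.sum()])
        r=W[:3,:3]@[(uu-K[0,2])/K[0,0],-(vv-K[1,2])/K[1,1],-1]; dd.append(r/np.linalg.norm(r)); o.append(W[:3,3])
    C.append(c);O.append(o);D.append(dd); print(np.array(c))
T=[]
for j in range(7):
    A=0;b=0
    for i in (0,1):
        Q=np.eye(3)-np.outer(D[i][j],D[i][j]); A=A+Q; b=b+Q@O[i][j]
    T.append(np.linalg.solve(A,b))
T=np.array(T); print("tri",T)
for X in (np.array(C[0])[:,:2],np.array(C[1])[:,:2],T[:,:2]):
    mx=X.mean(0); mm=M.mean(0); S=(M-mm).T@(X-mx); th=np.arctan2(S[0,1]-S[1,0],S[0,0]+S[1,1])
    Rm=np.array([[np.cos(th),-np.sin(th)],[np.sin(th),np.cos(th)]]); t=mx-Rm@mm; F=M@Rm.T+t
    print("th",th,"t",t,"res mm",((X-F)*1e3).round(1).tolist(),"\nfit",F[[0,5,3]])
E
python3 m.py
```

```text
Traceback (most recent call last):
  File "m.py", line 13, in <module>
    n,l,st,ce=cv2.connectedComponentsWithStats(m); k=1+st[1:,4].argmax(); m=(l==k)
                                                       ~~~~~~~~~~~~~~~^^
ValueError: attempt to get argmax of an empty sequence
```

```bash
python3 - <<'E'
from h import *
z=np.load("w0.npz"); im,d=z["im"],z["d"]; P=pts("wrist",d,z["W"])
print(im[162,108:146].max(1)); print((P[162,108:146,2]*1e3).round()); print(im[137,230:266].max(1)); print((P[137,230:266,2]*1e3).round())
E
sed -i 's/im\[w\].max(2)<60/im[w].max(2)<75/; s/np.ones((7,7))/np.ones((5,5))/' m.py; python3 m.py
```

```text
[167 170 172 170 173 180 182 179 154  83  52  54  58  54  54  55  54  55
  56  56  56  58  54  58  52  32  72 157 211 216 214 212 212 172  90  76
  74  78]
[54. 54. 54. 55. 55. 55. 55. 55. 55. 72. 74. 74. 74. 74. 74. 74. 73. 74.
 75. 74. 74. 73. 73. 74. 74. 73. 73. 70. 57. 56. 57. 56. 56. 56. 55. 56.
 55. 54.]
[237 237 235 228 219 205 203 193 151  69  79  81  82  80  83  83  83  81
  84  83  80  86  83  82  73  63 143 214 196 137  82  76  78  78  76  81]
[54. 55. 54. 55. 55. 55. 55. 54. 57. 74. 73. 74. 74. 74. 75. 74. 74. 73.
 74. 75. 73. 74. 73. 73. 73. 73. 73. 57. 57. 56. 54. 55. 54. 55. 54. 53.]Traceback (most recent call last):
  File "m.py", line 13, in <module>
    n,l,st,ce=cv2.connectedComponentsWithStats(m); k=1+st[1:,4].argmax(); m=(l==k)
                                                       ~~~~~~~~~~~~~~~^^
ValueError: attempt to get argmax of an empty sequence
```

Depth separates the caps cleanly (74 mm against 55 mm), so I mask by height.

```bash
sed -i 's/im\[w\].max(2)<75/(P[w][...,2]>.069)\&(P[w][...,2]<.082)/' m.py; python3 m.py
```

```text
[[  0.4941   0.2507   0.0733  18.      17.     254.     254.    ]
 [  0.5841   0.2432   0.0733  19.      20.     306.     306.    ]
 [  0.4665  -0.0568   0.0734  17.      16.     223.     223.    ]
 [  0.5565  -0.0642   0.0735  18.      19.     287.     287.    ]
 [  0.4676   0.0981   0.0734  17.      17.     232.     232.    ]
 [  0.5254   0.0927   0.0735  18.      17.     251.     251.    ]
 [  0.583    0.0877   0.0734  18.      20.     286.     286.    ]]
[[  0.4947   0.2508   0.0734  19.      19.     296.     296.    ]
 [  0.5833   0.2432   0.0733  21.      22.     377.     377.    ]
 [  0.4667  -0.0556   0.0735  18.      18.     268.     268.    ]
 [  0.5566  -0.064    0.0735  21.      21.     349.     349.    ]
 [  0.468    0.099    0.0735  18.      18.     276.     276.    ]
 [  0.5254   0.0935   0.0735  19.      20.     309.     309.    ]
 [  0.5829   0.0886   0.0735  21.      21.     363.     363.    ]]
tri [[ 0.4942  0.251   0.0728]
 [ 0.5836  0.2434  0.0729]
 [ 0.4653 -0.0589  0.0667]
 [ 0.5565 -0.0643  0.073 ]
 [ 0.4671  0.0985  0.0711]
 [ 0.5254  0.0933  0.0723]
 [ 0.5832  0.0881  0.0697]]
th -0.08902386866610651 t [0.5253 0.0931] res mm [[-0.2, -0.7], [0.2, -0.2], [-0.2, 0.6], [0.1, 1.2], [0.1, -0.1], [0.0, -0.4], [-0.1, -0.3]] 
fit [[ 0.4943  0.2515]
 [ 0.5253  0.0931]
 [ 0.5564 -0.0653]]
th -0.08903128777736548 t [0.5254 0.0936] res mm [[0.4, -1.2], [-0.7, -0.8], [-0.1, 1.2], [0.2, 0.8], [0.4, 0.2], [-0.0, -0.2], [-0.2, 0.1]] 
fit [[ 0.4943  0.252 ]
 [ 0.5254  0.0936]
 [ 0.5564 -0.0648]]
th -0.08901455641092144 t [0.525 0.093] res mm [[0.2, -0.4], [-0.0, -0.0], [-1.1, -1.5], [0.4, 1.1], [-0.2, 0.3], [0.3, 0.3], [0.4, 0.3]] 
fit [[ 0.494   0.2514]
 [ 0.525   0.093 ]
 [ 0.5561 -0.0654]]
```

All fits agree to about 1 mm, and the cap tops are at 73.5 mm against the stated 74 mm. Now I press left near with force monitoring.

```bash
cat > press.py <<'E'
from plant import ctrl
import numpy as np
def press(x,y):
    q=[0,1,0,0]
    ctrl.movep([x,y,0.12],q); ctrl.move_linear([x,y,0.079],speed=.1); ctrl.hold(.15)
    f0=np.mean([(ctrl.hold(.02),ctrl.get_state()["contact_force"][2])[1] for _ in range(5)])
    log=[]
    for z in np.arange(.0775,.0624,-.001):
        ctrl.move_linear([x,y,z],speed=.03); ctrl.hold(.04)
        s=ctrl.get_state(); f=s["contact_force"][2]-f0; log.append((round(z*1e3,1),round(s["position"][2]*1e3,1),round(f,1)))
        if abs(f)>5 or s["position"][2]<.0655: break
    print(log, s["position"][:2]); ctrl.move_linear([x,y,0.12],speed=.12); print("t",ctrl.get_state()["time_s"])
E
python3 -c "
from press import *
press(.4942,.2514)"
```

```text
[(np.float64(77.5), np.float64(77.5), np.float64(-1.1)), (np.float64(76.5), np.float64(76.4), np.float64(-0.8)), (np.float64(75.5), np.float64(75.4), np.float64(-0.1)), (np.float64(74.5), np.float64(74.5), np.float64(0.1)), (np.float64(73.5), np.float64(73.6), np.float64(1.0)), (np.float64(72.5), np.float64(72.6), np.float64(1.4)), (np.float64(71.5), np.float64(71.4), np.float64(0.9)), (np.float64(70.5), np.float64(70.4), np.float64(0.6)), (np.float64(69.5), np.float64(69.4), np.float64(0.6)), (np.float64(68.5), np.float64(68.4), np.float64(0.9)), (np.float64(67.5), np.float64(67.4), np.float64(2.3)), (np.float64(66.5), np.float64(66.9), np.float64(4.3)), (np.float64(65.5), np.float64(66.0), np.float64(4.7)), (np.float64(64.5), np.float64(65.2), np.float64(6.4))] [0.49423047 0.25142203]
t 12.9667
```

The force rises at 67 mm, so the button should be home. I check the cap heights by camera before the next press.

```bash
cat >> press.py <<'E'
from h import *
import cv2
F={"LN":(-45,155),"LF":(45,155),"RN":(-45,-155),"RF":(45,-155),"near":(-58,0),"PLAT":(0,0),"far":(58,0)}
def look(x,y,z,name):
    ctrl.movep([x,y,z],[0,1,0,0]); ctrl.hold(.15)
    s=ctrl.get_state(); im,d=imaging.capture("wrist"); P=pts("wrist",d,wristpose(s)); cv2.imwrite(f"pics/{name}.png",im)
    th=-.089; c,sn=np.cos(th),np.sin(th)
    for k,(a,b) in F.items():
        a,b=a/1e3,b/1e3; X=np.array([.5253+c*a-sn*b,.0932+sn*a+c*b])
        m=(np.hypot(P[...,0]-X[0],P[...,1]-X[1])<.006)&(d>0)&(P[...,2]<.1); m2=(np.hypot(P[...,0]-X[0],P[...,1]-X[1])<.02)&(P[...,2]>.063)&(P[...,2]<.08)
        print(k,X.round(4),"z",np.median(P[m][:,2]).round(4) if m.any() else None,"cap",P[m2][:,:2].mean(0).round(4) if m2.any() else None)
    print("t",s["time_s"])
E
python3 -c "
from press import *
look(.47,.11,.25,'v1')"
```

```text
LN [0.4943 0.2516] z 0.0665 cap [0.4943 0.2509]
LF [0.5839 0.2436] z 0.0733 cap [0.5835 0.2431]
RN [ 0.4667 -0.0572] z 0.0737 cap [ 0.4672 -0.056 ]
RF [ 0.5563 -0.0652] z 0.0738 cap [ 0.5563 -0.0638]
near [0.4675 0.0984] z 0.0735 cap [0.468  0.0986]
PLAT [0.5253 0.0932] z 0.0737 cap [0.5255 0.0935]
far [0.5831 0.088 ] z 0.0735 cap [0.5828 0.0885]
t 13.9083
```

Left near is in (66.5 mm), the others are out and nothing has shifted. Now the platform button, then right far.

```bash
python3 -c "
from press import *
press(.5254,.0933); look(.47,.09,.25,'v2')"
```

```text
[(np.float64(77.5), np.float64(77.5), np.float64(-0.2)), (np.float64(76.5), np.float64(76.4), np.float64(-0.2)), (np.float64(75.5), np.float64(75.5), np.float64(0.2)), (np.float64(74.5), np.float64(74.5), np.float64(-0.2)), (np.float64(73.5), np.float64(73.6), np.float64(2.0)), (np.float64(72.5), np.float64(72.5), np.float64(2.9)), (np.float64(71.5), np.float64(71.4), np.float64(1.5)), (np.float64(70.5), np.float64(70.4), np.float64(0.7)), (np.float64(69.5), np.float64(69.4), np.float64(2.1)), (np.float64(68.5), np.float64(68.4), np.float64(1.5)), (np.float64(67.5), np.float64(67.5), np.float64(1.6)), (np.float64(66.5), np.float64(66.8), np.float64(4.8)), (np.float64(65.5), np.float64(66.0), np.float64(7.3))] [0.52544322 0.09331328]
t 19.7667
LN [0.4943 0.2516] z 0.0664 cap [0.4944 0.251 ]
LF [0.5839 0.2436] z 0.0735 cap [0.5836 0.243 ]
RN [ 0.4667 -0.0572] z 0.0736 cap [ 0.4673 -0.056 ]
RF [ 0.5563 -0.0652] z 0.0736 cap [ 0.5563 -0.0638]
near [0.4675 0.0984] z 0.0735 cap [0.4678 0.0986]
PLAT [0.5253 0.0932] z 0.0666 cap [0.5253 0.0936]
far [0.5831 0.088 ] z 0.0734 cap [0.5828 0.0885]
t 20.5417
```

```bash
python3 -c "
from press import *
press(.5563,-.0646); look(.47,.07,.27,'v3')"
```

```text
[(np.float64(77.5), np.float64(77.5), np.float64(0.5)), (np.float64(76.5), np.float64(76.4), np.float64(-0.7)), (np.float64(75.5), np.float64(75.5), np.float64(0.4)), (np.float64(74.5), np.float64(74.4), np.float64(-0.1)), (np.float64(73.5), np.float64(73.6), np.float64(1.5)), (np.float64(72.5), np.float64(72.6), np.float64(3.1)), (np.float64(71.5), np.float64(71.4), np.float64(2.0)), (np.float64(70.5), np.float64(70.4), np.float64(1.2)), (np.float64(69.5), np.float64(69.4), np.float64(1.3)), (np.float64(68.5), np.float64(68.4), np.float64(1.5)), (np.float64(67.5), np.float64(67.4), np.float64(0.7)), (np.float64(66.5), np.float64(66.8), np.float64(5.1))] [ 0.55630788 -0.06459101]
t 26.3583
LN [0.4943 0.2516] z 0.0664 cap [0.4942 0.2508]
LF [0.5839 0.2436] z 0.0733 cap [0.5835 0.2429]
RN [ 0.4667 -0.0572] z 0.0736 cap [ 0.4671 -0.0561]
RF [ 0.5563 -0.0652] z 0.0667 cap [ 0.5563 -0.0642]
near [0.4675 0.0984] z 0.0738 cap [0.4679 0.0984]
PLAT [0.5253 0.0932] z 0.0664 cap [0.5253 0.0934]
far [0.5831 0.088 ] z 0.0735 cap [0.5828 0.0882]
t 27.3917
```

View pics/v3.png

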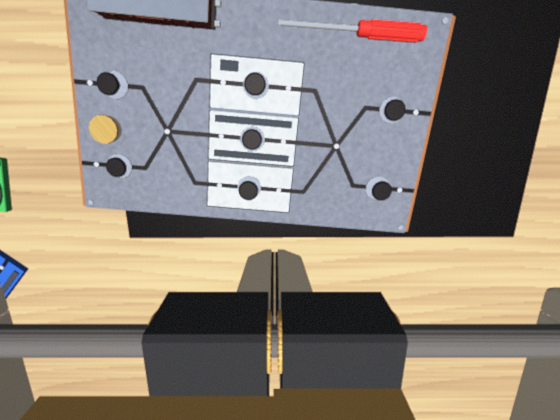

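The picture shows the panel, tin, wagon and screwdriver where they were. The three buttons at (116,167), (251,140) and (395,110) are in, the other four are out, and the robot is clear.

```bash
python3 -c "
from plant import order
print(order.finish_job())"
```

```text
the job is handed in; nothing more can be done
None
```

The route is set and the job handed in at about 27 s of the 38 s: left-near, platform-tile and right-far buttons were pressed in that order and measured in, the other four buttons were out, and the panel and the things on it had not visibly moved.

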